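# Dock the pan support bar behind the stub post

## Task

Push the loose pan support bar with the fingertips past the yellow-capped stub post into the blue three-sided bay, so that it ends lying along the bay, flush against the back wall: the opening is too narrow to push it straight in, so angle one end in behind the post and then swing the other end in. Only push it along the table: do not pick it up or tip it, and leave the bottles, cup, jar and salt shaker where they are.

Things in the scene. Friction and masses are not known exactly. Their poses are not given: they have to be found in the camera images.
- bar: the pan support bar: a loose dark steel bar with orange ends, about 0.35 kg (0.25 to 0.5), 260 mm long (its y axis), 28 mm wide (its x axis), 30 mm high, lying on the table in front of the bay; origin at the centre of its underside. The two ends are alike
- bar_end_a (a point): centre of the end face at the bar's +y end, 15 mm above the table when the bar lies flat
- bar_end_b (a point): centre of the end face at the bar's -y end, 15 mm above the table when the bar lies flat
- bay: the bay, fixed: three blue walls, 24 mm high and 10 mm thick, standing on the table (its green floor is flush with the table). Origin on the table at the middle of the open mouth; its x axis points into the bay, its y axis runs along the mouth. Inside it measures 320 mm along y (side walls' inner faces at y = +160 and -160 mm) and 75 mm deep along x (back wall's inner face at x = 75 mm, side walls from x = 0 to 75 mm); the side at x = 0 is open and faces the robot
- post: the stub post, fixed: a steel post with a yellow cap, 25 mm diameter, 50 mm tall, standing 15 mm in front of the bay's mouth, 82 to 95 mm to one side of the mouth's middle (either side, changing from run to run); origin on its axis at the table
- socket: an empty post socket, a steel and black disc 40 mm across, flush with the table, on the other side of the mouth from the post: no obstacle, the bar and the fingers pass over it; origin at its centre
- red_bottle: red sauce bottle, 54 mm diameter, 150 mm tall, standing; origin at the centre of its underside. Leave it alone
- yellow_bottle: yellow sauce bottle, 54 mm diameter, 150 mm tall, standing; origin at the centre of its underside. Leave it alone
- cup: white paper cup, 72 mm diameter, 85 mm tall, standing; origin at the centre of its underside. Leave it alone
- jar: amber jar with a steel lid, 60 mm diameter, 80 mm tall, standing; origin at the centre of its underside. Leave it alone
- shaker: steel-capped white salt shaker, 40 mm diameter, 90 mm tall, standing; origin at the centre of its underside. Leave it alone

How it is judged:
At the end, for the whole second after the job is handed in: The bar lies flat on the table inside the bay, at rest, its long axis within 0.04 rad of the back wall and its middle within 6 mm of touching the back wall, both ends between the side walls (x of bar in the frame of bay between 0.055 and 0.067 m and y of bar in the frame of bay between -0.035 and 0.035 m and angle between the y axis of bar and the y axis of bay, either way round below 0.04 rad and height (world z) of bar below 0.004 m and linear speed of bar below 0.01 m/s).
It fails at once if the bar is lifted off the table (more than 12 mm) or tipped (more than 0.25 rad) (height (world z) of bar above 0.012 m or angle between bar's own z axis and vertical above 0.25 rad).
It fails at once if a bottle, cup, jar or shaker is moved by more than 20 mm (distance of any of red_bottle, yellow_bottle, cup, jar, shaker from where it was at the start of the episode above 0.02 m).
It also fails if it takes over 67 s, if anything falls off the work surface, if the arm or the gripper's body presses on something with over 40 N, if the wrist force passes 120 N, or if a joint passes its speed limit or range.

## Robot

A 6-joint arm with a two-finger parallel gripper is mounted at the origin on the work surface. World frame = base frame: x ahead of the robot, y to its left, z up, the work surface at z = 0. Lengths are in m, angles in rad, forces in N, time in s.
With the tool pointing down it reaches from about 0.15 to 0.775 m from the base axis. Payload 6.1 kg.
Tool frame: the origin (TCP) lies where the fingers leave the gripper's body, on its centre line; the fingertips stand 73 mm ahead of it and the grasp point (between the pads) lies 54 mm ahead of it (manip.grip_point_offset is the z of the grasp point in the tool frame, in m); z points along the fingers, y is the line along which they close (so a half turn about z gives the same grasp; the last joint's range is limited). The gripper opens to 85 mm and grips with 20 to 120 N. Pads are 22 mm wide; open, the fingers measure 114 mm over their backs; the gripper's body (76 mm by 85 mm) begins 54 mm behind the grasp point. The pads swing forward as they close: fully open they stand 13 mm farther back than shut.
Start: joints at [1.205, 0.126, -0.04, 1.405, 0, 1.571], TCP at [0.188, 0.49, 0.304] pointing down, gripper open.
Joint ranges: [-2.72, 2.72], [-0.95, 1.95], [-1.27, 1.35], [-1.78, 2.02], [-1.46, 1.47], [-3.14, 3.14]. Speed limits (rad/s): [2.39, 2.39, 3.01, 3.14, 3.14, 3.14].

## Interface

Orientations are given as a rotation vector (axis times angle).
In Python, from plant import manip gives the robot as it stands.
- The arm moves only by the tool step_arm, never from a script. Its argument "series" is a list of rows, each a list of 3 entries, a list of its own where there are three numbers: the shift along the tool's x, y, z in cm, then the turn, a rotation vector about the tool's x, y, z in rad, then the finger opening in cm, from 0 to 8.54. In form: [[[tx, ty, tz], [rx, ry, rz], fingers], ...]. A call has exactly 8 rows; each row is the pose to reach, as a shift and turn from the pose commanded when the call began, along the tool's axes at that moment; what a row does not reach only later rows make up. A row lasts 1/12 s, in which the tool goes at most 41.7 mm and 7.16 degrees, less where a joint would pass 70% of its speed; a pose out of reach is approached as far as the arm can. A call with a gripper value outside its range is refused whole. The fingers move at their own pace and stop on an object; "squeeze" is the grip in N (left out, the last holds). Time passes only in rows, so rows that repeat a pose let the fingers close, or fill a call up. It gives the time, the measured TCP pose, the force, the opening and the grip force at its end, in the units of the state.
- manip.observe(): the state, without advancing time (a new reading comes with each control period).
- manip.camera(name): name is "scene" or "top" or "wrist"; returns a dict with "img" (420x560x3 uint8, blue, green, red), "z_map" (420x560 float32, m along the optical axis (not along the pixel's ray), 0 where there is no reading), "intrinsics" (3x3 intrinsics, pixels), "distortion" ([k1, k2, p1, p2, k3] as OpenCV has them; the pictures are not rectified), "rvec" (rotation vector, rad) and "tvec" (3), from world to camera coordinates, as OpenCV has them; the wrist camera has in their place "tool_from_camera" (4x4, takes a point from camera to tool coordinates, whose origin is the TCP and whose axes are the flange's). Camera axes: x right, y down, z forward; pixel columns grow to the right and rows downward; lengths in m; the calibration is good to about 2 mm. A picture is of the moment at which its call begins: read the wrist's pose just before it.
- manip.hand_in(): hands the job in; it is judged then, once.
The state is a dict: "time": time; "q": joint angles; "dq": joint speeds; "tau": joint torques, N m; "ee_pos": TCP position; "tcp_rot": TCP orientation; "ft_force": force on the tool from outside, world axes, zero at the start; "ft_torque": the same for the moment, N m; "width": finger opening in m; "grasp_force": force on a finger pad.
Only numpy, scipy, OpenCV 4.12 (cv2) and the standard library are available. Lean on these libraries where they do the work, as an engineer would, in place of code of your own. Each camera call takes 0.05 s, during which the arm holds its last target. There are 200 camera calls.

## Working session

There is one attempt and no reset: what is moved stays moved. The work goes in short steps, Python scripts to look and compute and a tool call to move; the robot and the scene stay as the last step left them, time stands still between calls to the robot, and variables do not carry over. Pictures are saved under pics/ and viewed, at most 10 in all, crops included, and the job is handed in when it is done.

Besides the shell and the picture viewer there is one more tool, called after ">>>" in YAML: its name, and indented under it one key for each argument. step_arm: Moves the arm, as the interface text tells. Its arguments: {"type":"object","properties":{"series":{"type":"array"},"squeeze":{"type":"number"}},"required":["series"]}

```bash
mkdir -p pics; ls; python3 - <<'E'
from plant import manip
import cv2
s=manip.observe();print({k:s[k] for k in('time','ee_pos','tcp_rot','width')})
for n in('top','scene'):
    c=manip.camera(n);cv2.imwrite(f'pics/{n}0.png',c['img']);print(n,c['rvec'],c['tvec'],c['intrinsics'],c['distortion'])
E
```

```text
pics
{'time': 0.0, 'ee_pos': array([0.18768738, 0.4899947 , 0.30311547]), 'tcp_rot': array([-5.71338787e-01, -3.08887596e+00,  2.50051133e-03]), 'width': 0.08525002792252914}
top [ 2.13100633 -2.13330164  0.23112579] [-0.02408814  0.5043778   1.01937012] [[422.72289509   0.         269.73096828]
 [  0.         422.72289509 212.50392641]
 [  0.           0.           1.        ]] [-0.09061825  0.          0.          0.          0.        ]
scene [ 1.43008365  2.08657932 -0.91062153] [ 0.16935988 -0.29969951  1.43049832] [[394.64043009   0.         277.05889477]
 [  0.         394.64043009 215.82720113]
 [  0.           0.           1.        ]] [-0.02726235  0.          0.          0.          0.        ]
```

View pics/top0.png

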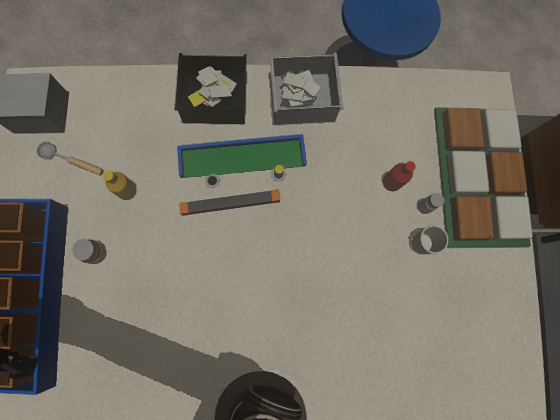

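View pics/scene0.png

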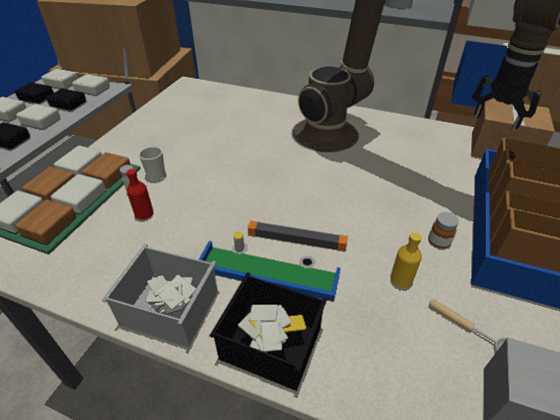

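The top view shows the bay at about (242,157) with its mouth towards the robot. The post is at about (279,172), on the -y side. The bar runs from (183,208) to (276,196), and the socket is at about (212,181). The scene view agrees, and the clutter is well away from all of this.

```bash
cat > h.py <<'E'
from plant import manip
import numpy as np, cv2
from scipy.spatial.transform import Rotation as R
def ray(c,px,z):
    u=cv2.undistortPoints(np.float64(px).reshape(-1,1,2),c['intrinsics'],c['distortion']).reshape(-1,2)
    M=cv2.Rodrigues(c['rvec'])[0]; o=-M.T@np.ravel(c['tvec'])
    d=np.c_[u,np.ones(len(u))]@M
    return (o+d*((z-o[2])/d[:,2])[:,None])[:,:2]
def blob(m,roi=None):
    n,l,s,ce=cv2.connectedComponentsWithStats(m.astype(np.uint8)); i=1+np.argmax(s[1:,4])
    v,u=np.nonzero(l==i); return np.c_[u,v].astype(float)
def world(c):   # points from depth map
    v,u=np.mgrid[:420,:560]; n=cv2.undistortPoints(np.c_[u.ravel(),v.ravel()].astype(float).reshape(-1,1,2),c['intrinsics'],c['distortion']).reshape(-1,2)
    M=cv2.Rodrigues(c['rvec'])[0]; z=c['z_map'].ravel()
    return ((np.c_[n,np.ones(len(n))]*z[:,None]-np.ravel(c['tvec']))@M).reshape(420,560,3)
def rect(p):
    (c,(w,h),a)=cv2.minAreaRect(p.astype(np.float32)*1000); b=cv2.boxPoints((c,(w,h),a))
    e=max((b[1]-b[0],b[2]-b[1]),key=np.linalg.norm); e=e*np.sign(e[1])
    return np.array(c),np.arctan2(-e[0],e[1]),sorted((w,h))   # centre mm, angle of long axis from +y, ccw
E
python3 - <<'E'
from h import *
c=manip.camera('top');W=world(c)
hsv=cv2.cvtColor(c['img'],cv2.COLOR_BGR2HSV);H,S,V=[hsv[...,i].astype(int) for i in range(3)]
roi=np.zeros((420,560),bool);roi[125:225,165:320]=1
g=roi&(abs(H-60)<15)&(S>100)
print('green',rect(ray(c,blob(g),0)))
bl=roi&(abs(H-112)<14)&(S>120); p=blob(bl); print('blue z',np.median(W[bl][:,2]),rect(ray(c,p,0.024)),rect(ray(c,p,0.)))
y=roi&(abs(H-26)<6)&(S>130); p=blob(y); print('post',ray(c,p,.05).mean(0),W[y].mean(0),len(p))
o=roi&(abs(H-11)<7)&(S>120);n,l,s,ce=cv2.connectedComponentsWithStats(o.astype(np.uint8));print(s[1:],ray(c,ce[1:],.025))
b=roi&(W[...,2]>.02)&(W[...,2]<.04)&~bl&~y
b[:185]=0
p=blob(b);print('bar',rect(ray(c,p,.03)),rect(W[b][:,:2]),np.median(W[b][:,2]),np.median(W[g][:,2]))
E
```

```text
green (array([663.01501465,  49.21763611]), np.float32(0.1001239), [74.18409729003906, 316.91705322265625])
blue z 0.024273889972401496 (array([666.84637451,  49.71217346]), np.float32(0.10252776), [81.63996887207031, 336.7409973144531]) (array([675.02008057,  50.7803421 ]), np.float32(0.10252755), [83.4661636352539, 344.2735595703125])
post [ 0.61872997 -0.04858702] [ 0.61873111 -0.04858945  0.04999363] 65
[[271 190   9  11  84]
 [179 202  10  12  87]
 [273 202   3   1   3]
 [187 214   2   1   2]] [[ 0.55556762 -0.03903348]
 [ 0.5219523   0.19778709]
 [ 0.53673173 -0.03641707]
 [ 0.50472081  0.18685086]]
bar (array([536.62530518,  78.59429169]), np.float32(0.14102592), [31.093090057373047, 259.0305480957031]) (array([537.8223877 ,  78.86914062]), np.float32(0.14258163), [30.50440788269043, 259.6965026855469]) 0.03017696947215509 0.001053478075872056
```

```bash
cat >> h.py <<'E'
O=np.array([625.,45.4]);A=.101;RB=np.array([[np.cos(A),-np.sin(A)],[np.sin(A),np.cos(A)]])
POST=np.array([-15.7,-92.9])
def state():
    s=manip.observe(); T=R.from_rotvec(s['tcp_rot']); y=T.as_matrix()[:,1]
    print('t%.2f tcp bay'%s['time'],((s['ee_pos'][:2]*1000-O)@RB).round(1),'z%.1f'%(s['ee_pos'][2]*1000),'yaw %.3f'%(np.arctan2(-y[0],y[1])-A),'F',np.round(s['ft_force'],1),'w%.3f q6 %.2f'%(s['width'],s['q'][5])); return s
def go(*ts):
    "targets: bay x,y mm, TCP z mm, yaw of tool y (ccw from bay y); prints shift cm, turn in tool frame"
    s=state();T=R.from_rotvec(s['tcp_rot'])
    for x,y,z,a in ts:
        p=np.r_[O+RB@[x,y],z]/1000; D=R.from_euler('z',a+A)*R.from_rotvec([0,np.pi,0])
        print((x,y,z,a),'->',(T.inv().apply(p-s['ee_pos'])*100).round(2),(T.inv()*D).as_rotvec().round(3))
def bar():
    c=manip.camera('top');W=world(c);P=(W[...,:2]*1000-O)@RB
    I=c['img'].astype(int);hsv=cv2.cvtColor(c['img'],cv2.COLOR_BGR2HSV);H,S=hsv[...,0].astype(int),hsv[...,1].astype(int)
    ok=(W[...,2]>.0265)&(W[...,2]<.034)&(abs(P[...,0])<250)&(abs(P[...,1])<260)
    b=blob(ok).astype(int);q=P[b[:,1],b[:,0]];ce,a,wh=rect(q/1000)
    o=ok&(abs(H-11)<7)&(S>120);n,l,s,cc=cv2.connectedComponentsWithStats(o.astype(np.uint8))
    ends=[P[l==i].mean(0).round(1) for i in range(1,n) if s[i,4]>15]
    d=np.array([np.sin(a),-np.cos(a)])
    print('bar',ce.round(1),'ang %.3f'%a,np.round(wh,1),'orange',ends)
    return c
E
python3 -c "
from h import *
bar();go((-50,155,300,0),(-50,155,83,0))"
```

```text
bar [-83.3  42. ] ang 0.039 [ 29.6 259.3] orange [array([-79.7, -76.9]), array([-88.6, 160.8])]
t0.20 tcp bay [-390.2  486.5] z303.4 yaw -0.467 F [0.1 0.4 0.6] w0.085 q6 1.57
(-50, 155, 300, 0) -> [-45.3  -14.29   0.36] [-0.001 -0.    -0.467]
(-50, 155, 83, 0) -> [-45.3  -14.27  22.06] [-0.001 -0.    -0.467]
```

>>> step_arm:
  series:
    - [[-45.3, -14.3, 0.3], [0, 0, -0.467], 0]
    - [[-45.3, -14.3, 0.3], [0, 0, -0.467], 0]
    - [[-45.3, -14.3, 0.3], [0, 0, -0.467], 0]
    - [[-45.3, -14.3, 0.3], [0, 0, -0.467], 0]
    - [[-45.3, -14.3, 0.3], [0, 0, -0.467], 0]
    - [[-45.3, -14.3, 0.3], [0, 0, -0.467], 0]
    - [[-45.3, -14.3, 0.3], [0, 0, -0.467], 0]
    - [[-45.3, -14.3, 0.3], [0, 0, -0.467], 0]

```text
time: 0.87
ee_pos: [0.436, 0.2926, 0.3019]
tcp_rot: [-0.159, 3.138, 0.0]
ft_force: [1.1, 0.9, -0.1]
width: 0.0003
grasp_force: 0.0
```

```bash
python3 -c "
from h import *
go((-50,155,300,0),(-50,155,83,0))"
```

```text
t0.87 tcp bay [-163.1  265. ] z301.9 yaw 0.000 F [ 1.1  0.9 -0.1] w0.000 q6 0.49
(-50, 155, 300, 0) -> [-11.3  -11.     0.19] [0. 0. 0.]
(-50, 155, 83, 0) -> [-11.3  -11.01  21.89] [0. 0. 0.]
```

>>> step_arm:
  series:
    - [[-5.5, -5.5, 0], [0, 0, 0], 0]
    - [[-11, -10.8, 0], [0, 0, 0], 0]
    - [[-11, -10.8, 2], [0, 0, 0], 0]
    - [[-11, -10.8, 6], [0, 0, 0], 0]
    - [[-11, -10.8, 10], [0, 0, 0], 0]
    - [[-11, -10.8, 14], [0, 0, 0], 0]
    - [[-11, -10.8, 16], [0, 0, 0], 0]
    - [[-11, -10.8, 16], [0, 0, 0], 0]

```text
time: 1.53
ee_pos: [0.5518, 0.1961, 0.1344]
tcp_rot: [0.157, -3.126, 0.005]
ft_force: [-1.6, -0.0, -0.2]
width: 0.0002
grasp_force: 0.0
```

```bash
python3 -c "
from h import *
go((-50,155,83,0),(-125,155,83,0))"
```

```text
t1.53 tcp bay [-57.7 157.3] z134.4 yaw -0.001 F [-1.6 -0.  -0.2] w0.000 q6 0.24
(-50, 155, 83, 0) -> [-0.83 -0.22  5.14] [-0.003 -0.012 -0.001]
(-125, 155, 83, 0) -> [ 6.67 -0.22  5.22] [-0.003 -0.012 -0.001]
```

>>> step_arm:
  series:
    - [[-0.5, -0.2, 2.5], [0, 0, 0], 0]
    - [[-0.5, -0.2, 4.5], [0, 0, 0], 0]
    - [[-0.5, -0.2, 4.9], [0, 0, 0], 0]
    - [[-0.5, -0.2, 4.9], [0, 0, 0], 0]
    - [[-0.5, -0.2, 4.9], [0, 0, 0], 0]
    - [[-0.5, -0.2, 4.9], [0, 0, 0], 0]
    - [[-0.5, -0.2, 4.9], [0, 0, 0], 0]
    - [[-0.5, -0.2, 4.9], [0, 0, 0], 0]

```text
time: 2.2
ee_pos: [0.5609, 0.1967, 0.0943]
tcp_rot: [-0.159, 3.136, 0.001]
ft_force: [-0.1, 0.5, 0.3]
width: -0.0
grasp_force: 0.0
```

```bash
python3 -c "
from h import *
bar();go((-50,155,83,0),(-115,155,83,0))"
```

```text
bar [-82.7  25.3] ang 0.041 [ 28.6 225.9] orange [array([-79.3, -76.8])]
t2.25 tcp bay [-48.6 157. ] z94.0 yaw 0.000 F [-0.7 -0.4  0.5] w0.000 q6 0.24
(-50, 155, 83, 0) -> [ 0.14 -0.2   1.1 ] [0.    0.002 0.   ]
(-115, 155, 83, 0) -> [ 6.64 -0.19  1.09] [0.    0.002 0.   ]
```

>>> step_arm:
  series:
    - [[0.2, -0.2, 1.1], [0, 0, 0], 0]
    - [[1, -0.2, 1.1], [0, 0, 0], 0]
    - [[2, -0.2, 1.1], [0, 0, 0], 0]
    - [[3, -0.2, 1.1], [0, 0, 0], 0]
    - [[4, -0.2, 1.1], [0, 0, 0], 0]
    - [[5, -0.2, 1.1], [0, 0, 0], 0]
    - [[6, -0.2, 1.1], [0, 0, 0], 0]
    - [[6, -0.2, 1.1], [0, 0, 0], 0]

```text
time: 2.92
ee_pos: [0.4985, 0.188, 0.082]
tcp_rot: [0.16, -3.136, 0.0]
ft_force: [-1.1, 0.9, 0.2]
width: -0.0003
grasp_force: 0.0
```

```bash
python3 -c "
from h import *
c=bar();cv2.imwrite('pics/a.png',cv2.resize(c['img'][110:270,120:360],None,fx=2.5,fy=2.5));go((-70,155,83,0))"
```

```text
bar [-99.3  31.6] ang 0.331 [ 28.9 234.8] orange [array([-65. , -69.3])]
t2.97 tcp bay [-110.4  154.8] z82.2 yaw 0.001 F [-0.1 -0.5  0.9] w-0.000 q6 0.26
(-70, 155, 83, 0) -> [-4.04  0.02 -0.08] [ 0.    -0.     0.001]
```

View pics/a.png

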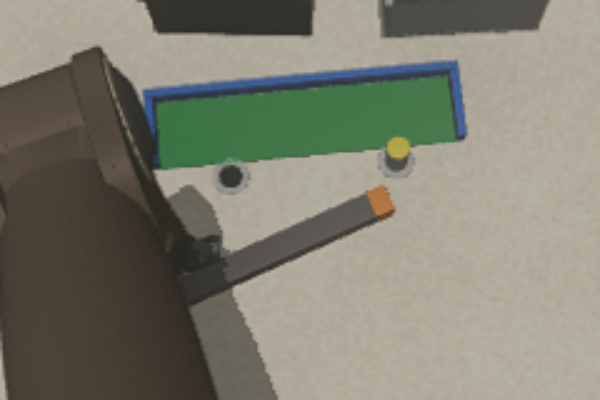

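```bash
python3 -c "
from h import *
go((-110,155,150,.2),(-106,-79,150,.5),(-106,-79,83,.5))"
```

```text
t2.97 tcp bay [-110.4  154.8] z82.2 yaw 0.001 F [-0.1 -0.5  0.9] w-0.000 q6 0.26
(-110, 155, 150, 0.2) -> [-0.03  0.02 -6.78] [ 0.    -0.    -0.199]
(-106, -79, 150, 0.5) -> [ -0.42 -23.38  -6.78] [ 0.    -0.    -0.499]
(-106, -79, 83, 0.5) -> [ -0.42 -23.38  -0.08] [ 0.    -0.    -0.499]
```

>>> step_arm:
  series:
    - [[-0.6, 0, -2], [0, 0, 0], 0]
    - [[-0.6, 0, -5], [0, 0, 0], 0]
    - [[-0.5, -2, -6.8], [0, 0, -0.1], 0]
    - [[-0.4, -6, -6.8], [0, 0, -0.2], 0]
    - [[-0.4, -10, -6.8], [0, 0, -0.3], 0]
    - [[-0.4, -14, -6.8], [0, 0, -0.4], 0]
    - [[-0.4, -18, -6.8], [0, 0, -0.5], 0]
    - [[-0.4, -21, -6.8], [0, 0, -0.5], 0]

```text
time: 3.63
ee_pos: [0.5263, -0.0228, 0.1503]
tcp_rot: [-0.935, 2.999, -0.001]
ft_force: [-0.1, 0.3, -0.8]
width: 0.0
grasp_force: 0.0
```

>>> step_arm:
  series:
    - [[0, 0, 0], [0, 0, 0], 0]
    - [[0, 0, 0], [0, 0, 0], 0]
    - [[0, 0, 0], [0, 0, 0], 0]
    - [[0, 0, 0], [0, 0, 0], 0]
    - [[0, 0, 0], [0, 0, 0], 0]
    - [[0, 0, 0], [0, 0, 0], 0]
    - [[0, 0, 0], [0, 0, 0], 0]
    - [[0, 0, 0], [0, 0, 0], 0]

```text
time: 4.3
ee_pos: [0.5261, -0.0195, 0.1499]
tcp_rot: [-0.932, 3.0, 0.0]
ft_force: [-0.6, 0.9, 0.7]
width: 0.0003
grasp_force: 0.0
```

```bash
python3 -c "
from h import *
bar();go((-106,-79,83,.5))"
```

```text
bar [-120.4   92.9] ang 0.339 [ 29.3 153.6] orange [array([-143.2,  155.8])]
t4.35 tcp bay [-105.   -54.8] z149.9 yaw 0.501 F [-0.1  0.2  0.6] w-0.000 q6 -0.64
(-106, -79, 83, 0.5) -> [ 1.25 -2.08  6.69] [-0.    -0.     0.001]
```

>>> step_arm:
  series:
    - [[1.3, -2.1, 0], [0, 0, 0], 0]
    - [[1.3, -2.1, 2], [0, 0, 0], 0]
    - [[1.3, -2.1, 5], [0, 0, 0], 0]
    - [[1.3, -2.1, 6.7], [0, 0, 0], 0]
    - [[1.3, -2.1, 6.7], [0, 0, 0], 0]
    - [[0.5, -2.1, 6.7], [0, 0, 0], 0]
    - [[-0.5, -2.1, 6.7], [0, 0, 0], 0]
    - [[-1.5, -2.1, 6.7], [0, 0, 0], 0]

```text
time: 5.02
ee_pos: [0.5522, -0.0285, 0.0846]
tcp_rot: [-0.929, 2.998, -0.002]
ft_force: [-1.9, -0.5, -1.2]
width: -0.0002
grasp_force: 0.5
```

>>> step_arm:
  series:
    - [[-1, 0, 0], [0, 0, 0], 0]
    - [[-2, 0, 0], [0, 0, 0], 0]
    - [[-3, 0, 0], [0, 0, 0], 0]
    - [[-4, 0, 0], [0, 0, 0], 0]
    - [[-4.8, 0, 0], [0, 0, 0], 0]
    - [[-4.8, 0, 0], [0, 0, 0], 0]
    - [[-4.8, 0, 0], [0, 0, 0], 0]
    - [[-4.8, 0, 0], [0, 0, 0], 0]

```text
time: 5.68
ee_pos: [0.5897, -0.0017, 0.0827]
tcp_rot: [0.93, -3.0, -0.001]
ft_force: [0.5, 0.8, 0.0]
width: -0.0001
grasp_force: 0.0
```

```bash
python3 -c "
from h import *
c=bar();cv2.imwrite('pics/b.png',cv2.resize(c['img'][110:270,120:360],None,fx=2.5,fy=2.5));go((-32,-39,83,.5))"
```

```text
bar [-120.2  102.7] ang 0.678 [ 28.8 142.6] orange [array([-160. ,  150.6])]
t5.73 tcp bay [-40.  -43.5] z82.7 yaw 0.500 F [-0.4 -0.6 -0.2] w0.000 q6 -0.60
(-32, -39, 83, 0.5) -> [-0.92  0.01 -0.03] [ 0. -0.  0.]
```

View pics/b.png

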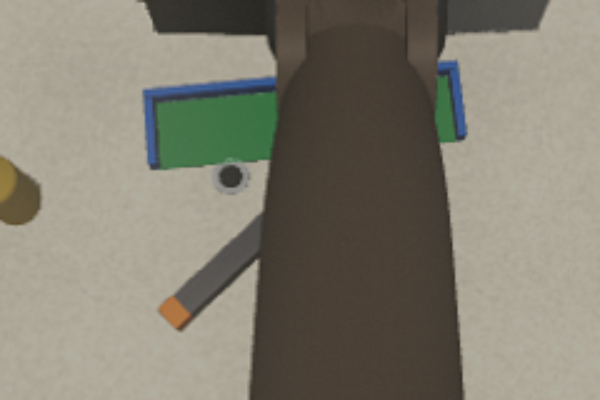

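>>> step_arm:
  series:
    - [[-0.5, 0, 0], [0, 0, 0], 0]
    - [[-0.9, 0, 0], [0, 0, 0], 0]
    - [[-0.9, 0, 0], [0, 0, 0], 0]
    - [[-0.9, 0, 0], [0, 0, 0], 0]
    - [[0, 0, 0], [0, 0, 0], 0]
    - [[0.5, 0, -3], [0, 0, 0], 0]
    - [[0.5, 0, -6.7], [0, 0, 0], 0]
    - [[0.5, 0, -6.7], [0, 0, 0], 0]

```text
time: 6.4
ee_pos: [0.5877, -0.0052, 0.1567]
tcp_rot: [-0.927, 2.993, -0.004]
ft_force: [0.9, -0.3, 1.8]
width: -0.0003
grasp_force: 0.0
```

```bash
python3 -c "
from h import *
bar();go((-190,180,150,-.83))"
```

```text
bar [-120.2  103.7] ang 0.726 [ 29.3 141.5] orange [array([-160.9,  148.7])]
t6.45 tcp bay [-42.5 -46.5] z154.2 yaw 0.500 F [ 1.   0.1 -0.4] w0.000 q6 -0.61
(-190, 180, 150, -0.83) -> [ 2.09 26.95  0.29] [0.    0.008 1.33 ]
```

>>> step_arm:
  series:
    - [[0.2, 3, 0.3], [0, 0, 0.12], 0]
    - [[0.5, 7, 0.3], [0, 0, 0.24], 0]
    - [[0.8, 11, 0.3], [0, 0, 0.36], 0]
    - [[1.2, 15, 0.3], [0, 0, 0.48], 0]
    - [[1.6, 19, 0.3], [0, 0, 0.6], 0]
    - [[2.0, 23, 0.3], [0, 0, 0.72], 0]
    - [[2.1, 27, 0.3], [0, 0, 0.84], 0]
    - [[2.1, 27, 0.3], [0, 0, 0.96], 0]

```text
time: 7.12
ee_pos: [0.4124, 0.2081, 0.1463]
tcp_rot: [-0.525, -3.096, -0.001]
ft_force: [-0.2, -0.7, 0.2]
width: -0.0001
grasp_force: 0.0
```

>>> step_arm:
  series:
    - [[0, 0, 0], [0, 0, 0.12], 0]
    - [[0, 0, 0], [0, 0, 0.24], 0]
    - [[0, 0, 0], [0, 0, 0.37], 0]
    - [[0, 0, 0], [0, 0, 0.37], 0]
    - [[0, 0, 0], [0, 0, 0.37], 0]
    - [[0, 0, 0], [0, 0, 0.37], 0]
    - [[0, 0, 0], [0, 0, 0.37], 0]
    - [[0, 0, 0], [0, 0, 0.37], 0]

```text
time: 7.78
ee_pos: [0.4157, 0.2059, 0.1468]
tcp_rot: [-1.081, -2.95, 0.0]
ft_force: [-0.5, -0.2, 0.0]
width: 0.0
grasp_force: 0.0
```

```bash
python3 -c "
from h import *
bar();go((-190,180,83,-.845))"
```

```text
bar [-82.4  58.3] ang 0.714 [ 29.6 259.4] orange [array([ -4.6, -31.9]), array([-161.1,  148.7])]
t7.83 tcp bay [-192.   180.8] z146.8 yaw -0.804 F [-0.6  0.5 -0.5] w0.000 q6 1.16
(-190, 180, 83, -0.845) -> [-0.2   0.08  6.38] [-0.    -0.     0.041]
```

>>> step_arm:
  series:
    - [[-0.2, 0, 3], [0, 0, 0.05], 0]
    - [[-0.2, 0.1, 6.4], [0, 0, 0.05], 0]
    - [[-0.2, 0.1, 6.4], [0, 0, 0.05], 0]
    - [[-1, 0.1, 6.4], [0, 0, 0.05], 0]
    - [[-1.8, 0.1, 6.4], [0, 0, 0.05], 0]
    - [[-2.6, 0.1, 6.4], [0, 0, 0.05], 0]
    - [[-3.4, 0.1, 6.4], [0, 0, 0.05], 0]
    - [[-4.2, 0.1, 6.4], [0, 0, 0.05], 0]

```text
time: 8.5
ee_pos: [0.4497, 0.1797, 0.0844]
tcp_rot: [1.156, 2.921, 0.004]
ft_force: [-2.3, 3.1, 3.2]
width: 0.0001
grasp_force: 1.9
```

>>> step_arm:
  series:
    - [[-0.7, 0, 0], [0, 0, 0], 0]
    - [[-1.4, 0, 0], [0, 0, 0], 0]
    - [[-2.1, 0, 0], [0, 0, 0], 0]
    - [[-2.8, 0, 0], [0, 0, 0], 0]
    - [[-3.5, 0, 0], [0, 0, 0], 0]
    - [[-3.5, 0, 0], [0, 0, 0], 0]
    - [[-3.5, 0, 0], [0, 0, 0], 0]
    - [[-3.5, 0, 0], [0, 0, 0], 0]

```text
time: 9.17
ee_pos: [0.4741, 0.1554, 0.0827]
tcp_rot: [1.156, 2.921, -0.001]
ft_force: [-0.1, 0.5, -1.1]
width: 0.0
grasp_force: 0.0
```

```bash
python3 -c "
from h import *
c=bar();cv2.imwrite('pics/c.png',cv2.resize(c['img'][110:270,120:360],None,fx=2.5,fy=2.5));state()"
```

```text
bar [-44.1  16.8] ang 0.721 [ 29. 258.] orange [array([ 32.8, -72.6]), array([-129.2,   97.4])]
t9.22 tcp bay [-139.2  124.8] z82.7 yaw -0.855 F [-0.2 -0.9  0.3] w-0.000 q6 1.07
```

View pics/c.png

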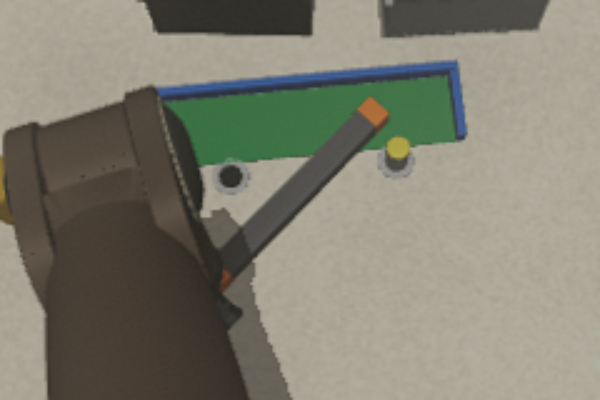

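>>> step_arm:
  series:
    - [[-0.7, 0, 0], [0, 0, 0], 0]
    - [[-1.4, 0, 0], [0, 0, 0], 0]
    - [[-2.1, 0, 0], [0, 0, 0], 0]
    - [[-2.8, 0, 0], [0, 0, 0], 0]
    - [[-2.8, 0, 0], [0, 0, 0], 0]
    - [[-2.8, 0, 0], [0, 0, 0], 0]
    - [[-1.8, 0, -1], [0, 0, 0], 0]
    - [[-0.5, 0, -6.5], [0, 0, 0], 0]

```text
time: 9.88
ee_pos: [0.4766, 0.1492, 0.1291]
tcp_rot: [-1.154, -2.913, 0.01]
ft_force: [0.6, 0.5, -0.2]
width: -0.0003
grasp_force: 0.0
```

```bash
python3 -c "
from h import *
bar();state()"
```

```text
bar [-26.5  -3.1] ang 0.721 [ 29.8 260.8] orange [array([ 51.6, -93.1]), array([-106.4,   85.8])]
t9.93 tcp bay [-134.1  120.2] z140.0 yaw -0.854 F [1.  1.3 5.1] w-0.000 q6 1.06
```

```bash
python3 -c "
from h import *
go((-85,-1,150,.721))"
```

```text
t9.93 tcp bay [-134.1  120.2] z140.0 yaw -0.854 F [1.  1.3 5.1] w-0.000 q6 1.06
(-85, -1, 150, 0.721) -> [-12.37  -4.25  -1.01] [ 0.002  0.003 -1.575]
```

>>> step_arm:
  series:
    - [[-0.5, 0, -0.5], [0, 0, -0.12], 8.5]
    - [[-2, -1, -0.5], [0, 0, -0.24], 8.5]
    - [[-4, -2, -0.5], [0, 0, -0.36], 8.5]
    - [[-7, -3, -0.5], [0, 0, -0.48], 8.5]
    - [[-10, -4, -0.5], [0, 0, -0.6], 8.5]
    - [[-12.3, -4.2, -0.5], [0, 0, -0.72], 8.5]
    - [[-12.3, -4.2, -0.5], [0, 0, -0.84], 8.5]
    - [[-12.3, -4.2, -0.5], [0, 0, -0.96], 8.5]

```text
time: 10.6
ee_pos: [0.5416, 0.0346, 0.1395]
tcp_rot: [-0.33, 3.123, -0.0]
ft_force: [-0.4, 0.3, 0.2]
width: 0.0848
grasp_force: 0.0
```

>>> step_arm:
  series:
    - [[0, 0, 0], [0, 0, -0.12], 8.5]
    - [[0, 0, 0], [0, 0, -0.24], 8.5]
    - [[0, 0, 0], [0, 0, -0.36], 8.5]
    - [[0, 0, 0], [0, 0, -0.48], 8.5]
    - [[0, 0, 0], [0, 0, -0.61], 8.5]
    - [[0, 0, 0], [0, 0, -0.61], 8.5]
    - [[0, 0, 0], [0, 0, -0.61], 8.5]
    - [[0, 0, 0], [0, 0, -0.61], 8.5]

```text
time: 11.27
ee_pos: [0.541, 0.0356, 0.139]
tcp_rot: [-1.243, 2.884, -0.0]
ft_force: [0.6, -0.2, 0.6]
width: 0.0849
grasp_force: 0.0
```

```bash
python3 -c "
from h import *
bar();go((-85,-1,70,.721))"
```

```text
bar [ 43.4 -92.8] ang 0.842 [18.1 32.9] orange [array([ 48. , -97.3])]
t11.32 tcp bay [-84.6  -1.4] z138.9 yaw 0.713 F [ 0.1 -0.2  0.1] w0.085 q6 -0.75
(-85, -1, 70, 0.721) -> [0.01 0.06 6.89] [-0.     0.    -0.008]
```

>>> step_arm:
  series:
    - [[0, 0, 2], [0, 0, 0], 8.5]
    - [[0, 0, 5], [0, 0, 0], 8.5]
    - [[0, 0, 6.9], [0, 0, 0], 8.5]
    - [[0, 0, 6.9], [0, 0, 0], 8.5]
    - [[-0.4, 0, 6.9], [0, 0, 0], 8.5]
    - [[-0.8, 0, 6.9], [0, 0, 0], 8.5]
    - [[-1.2, 0, 6.9], [0, 0, 0], 8.5]
    - [[-1.2, 0, 6.9], [0, 0, 0], 8.5]

```text
time: 11.98
ee_pos: [0.5511, 0.0447, 0.0711]
tcp_rot: [-1.246, 2.88, -0.001]
ft_force: [-0.3, 0.1, -0.7]
width: 0.0851
grasp_force: 0.0
```

```bash
python3 -c "
from h import *
P=np.array([26.3,-63.1])
def T(t):
    u=np.array([np.sin(t),-np.cos(t)]);n=np.array([np.cos(t),np.sin(t)]);return (*(P-120*u-25*n).round(1),70,t)
go(*[T(t) for t in (.72,.63,.54,.45,.36,.27,.18,.09,0)])"
```

```text
t11.98 tcp bay [-73.6   6.7] z71.1 yaw 0.716 F [-0.3  0.1 -0.7] w0.085 q6 -0.74
(np.float64(-71.6), np.float64(10.6), 70, 0.72) -> [-0.41  0.16  0.12] [-0.002  0.003 -0.004]
(np.float64(-64.6), np.float64(19.1), 70, 0.63) -> [-1.49  0.34  0.12] [-0.002  0.003  0.086]
(np.float64(-56.8), np.float64(27.0), 70, 0.54) -> [-2.6   0.43  0.12] [-0.002  0.003  0.176]
(np.float64(-48.4), np.float64(34.1), 70, 0.45) -> [-3.7   0.41  0.12] [-0.002  0.003  0.266]
(np.float64(-39.4), np.float64(40.4), 70, 0.36) -> [-4.79  0.29  0.13] [-0.002  0.003  0.356]
(np.float64(-29.8), np.float64(45.9), 70, 0.27) -> [-5.88  0.08  0.13] [-0.002  0.003  0.446]
(np.float64(-19.8), np.float64(50.5), 70, 0.18) -> [-6.94 -0.23  0.13] [-0.001  0.003  0.536]
(np.float64(-9.4), np.float64(54.2), 70, 0.09) -> [-7.96 -0.63  0.14] [-0.001  0.003  0.626]
(np.float64(1.3), np.float64(56.9), 70, 0) -> [-8.95 -1.13  0.14] [-0.001  0.003  0.716]
```

First half of the swing, down to about 0.36 rad, then a look.

>>> step_arm:
  series:
    - [[-0.9, 0.2, 0.1], [0, 0, 0.04], 8.5]
    - [[-1.5, 0.3, 0.1], [0, 0, 0.09], 8.5]
    - [[-2.1, 0.4, 0.1], [0, 0, 0.13], 8.5]
    - [[-2.6, 0.4, 0.1], [0, 0, 0.18], 8.5]
    - [[-3.2, 0.4, 0.1], [0, 0, 0.22], 8.5]
    - [[-3.7, 0.4, 0.1], [0, 0, 0.27], 8.5]
    - [[-4.3, 0.3, 0.1], [0, 0, 0.31], 8.5]
    - [[-4.8, 0.3, 0.1], [0, 0, 0.36], 8.5]

```text
time: 12.65
ee_pos: [0.5804, 0.0812, 0.0694]
tcp_rot: [-0.708, 3.06, -0.001]
ft_force: [-1.6, -0.8, 0.9]
width: 0.0847
grasp_force: 0.9
```

```bash
python3 -c "
from h import *
c=bar();cv2.imwrite('pics/d.png',cv2.resize(c['img'][110:270,120:360],None,fx=2.5,fy=2.5))
c=manip.camera('scene');cv2.imwrite('pics/e.png',cv2.resize(c['img'][190:320,180:380],None,fx=3,fy=3))
P=np.array([26.3,-63.1])
def T(t):
    u=np.array([np.sin(t),-np.cos(t)]);n=np.array([np.cos(t),np.sin(t)]);return (*(P-120*u-25*n).round(1),70,t)
go(*[T(t) for t in (.36,.27,.18,.09,0)])"
```

```text
bar [ 26.  -63.3] ang 0.379 [30.3 98.1] orange [array([ 40.1, -99.5])]
t12.75 tcp bay [-40.3  40.4] z69.4 yaw 0.356 F [ 0.5 -0.2  0.1] w0.085 q6 -0.32
(np.float64(-39.4), np.float64(40.4), 70, 0.36) -> [-0.08 -0.03 -0.06] [-0.     0.002 -0.004]
(np.float64(-29.8), np.float64(45.9), 70, 0.27) -> [-1.18  0.15 -0.06] [-0.     0.002  0.086]
(np.float64(-19.8), np.float64(50.5), 70, 0.18) -> [-2.27  0.24 -0.06] [-0.     0.002  0.176]
(np.float64(-9.4), np.float64(54.2), 70, 0.09) -> [-3.38  0.22 -0.06] [-0.     0.002  0.266]
(np.float64(1.3), np.float64(56.9), 70, 0) -> [-4.47  0.1  -0.06] [-0.     0.002  0.356]
```

View pics/e.png

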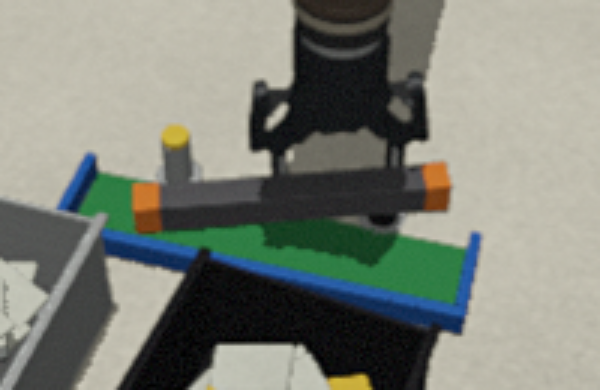

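The scene view shows the bar behind the post with both fingertips on its front face: left end at (147,205), right end at (437,185). I'll continue the swing.

>>> step_arm:
  series:
    - [[-0.7, 0.1, 0], [0, 0, 0.05], 8.5]
    - [[-1.2, 0.1, 0], [0, 0, 0.09], 8.5]
    - [[-1.8, 0.2, 0], [0, 0, 0.14], 8.5]
    - [[-2.3, 0.2, 0], [0, 0, 0.18], 8.5]
    - [[-2.9, 0.2, 0], [0, 0, 0.22], 8.5]
    - [[-3.4, 0.2, 0], [0, 0, 0.27], 8.5]
    - [[-3.9, 0.1, 0], [0, 0, 0.31], 8.5]
    - [[-4.5, 0.1, 0], [0, 0, 0.356], 8.5]

```text
time: 13.42
ee_pos: [0.6197, 0.1016, 0.069]
tcp_rot: [0.157, -3.137, 0.0]
ft_force: [-1.9, -0.4, 1.7]
width: 0.0848
grasp_force: 0.9
```

```bash
python3 -c "
from h import *
c=bar();cv2.imwrite('pics/f.png',cv2.resize(c['img'][110:270,120:360],None,fx=2.5,fy=2.5));go((25,57,70,0),(36,57,70,0))"
```

```text
bar [ 26.6 -63.1] ang 0.028 [ 29.9 100.8] orange [array([  26.9, -102.9])]
t13.47 tcp bay [ 1.6 56.8] z69.1 yaw -0.003 F [ 0.9 -0.  -0.2] w0.086 q6 0.07
(25, 57, 70, 0) -> [-2.34  0.03 -0.08] [ 0.     0.001 -0.003]
(36, 57, 70, 0) -> [-3.44  0.03 -0.08] [ 0.     0.001 -0.003]
```

View pics/f.png

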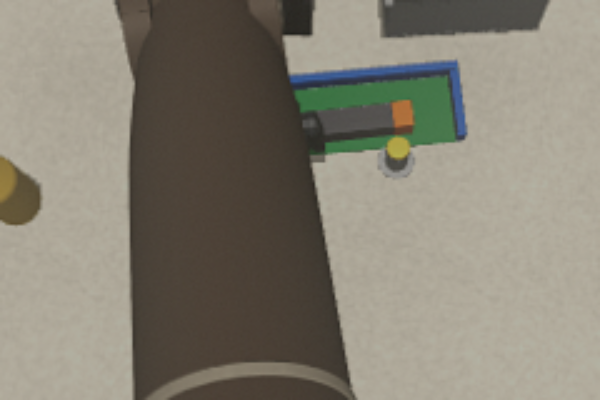

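>>> step_arm:
  series:
    - [[0.8, 0, 0], [0, 0, 0], 8.5]
    - [[0.8, -2, 0], [0, 0, 0], 8.5]
    - [[0.8, -4, 0], [0, 0, 0], 8.5]
    - [[0.5, -4, 0], [0, 0, 0], 8.5]
    - [[-0.3, -4, 0], [0, 0, 0], 8.5]
    - [[-1.0, -4, 0], [0, 0, 0], 8.5]
    - [[-1.7, -4, 0], [0, 0, 0], 8.5]
    - [[-2.3, -4, 0], [0, 0, 0], 8.5]

```text
time: 14.13
ee_pos: [0.6472, 0.0649, 0.0685]
tcp_rot: [0.16, -3.137, -0.0]
ft_force: [-3.2, -0.5, 2.3]
width: 0.0852
grasp_force: 1.8
```

>>> step_arm:
  series:
    - [[-0.4, 0, 0], [0, 0, 0], 8.5]
    - [[-0.7, 0, 0], [0, 0, 0], 8.5]
    - [[-0.9, 0, 0], [0, 0, 0], 8.5]
    - [[-1.0, 0, 0], [0, 0, 0], 8.5]
    - [[-1.0, 0, 0], [0, 0, 0], 8.5]
    - [[-1.0, 0, 0], [0, 0, 0], 8.5]
    - [[-1.0, 0, 0], [0, 0, 0], 8.5]
    - [[-1.0, 0, 0], [0, 0, 0], 8.5]

```text
time: 14.8
ee_pos: [0.657, 0.0652, 0.0685]
tcp_rot: [-0.158, 3.137, -0.0]
ft_force: [0.3, -0.4, 0.1]
width: 0.0851
grasp_force: 0.1
```

```bash
python3 -c "
from h import *
bar();go((36,17,70,0))"
```

```text
bar [ 59.6 -87. ] ang 0.142 [37.7 56.5] orange [array([  56.9, -101.8]), array([ 57.1, 138.5])]
t14.85 tcp bay [33.8 16.4] z68.5 yaw -0.001 F [-0.6  0.2 -0.1] w0.085 q6 -0.00
(36, 17, 70, 0) -> [-0.22  0.06 -0.15] [-0.     0.001 -0.001]
```

>>> step_arm:
  series:
    - [[-0.1, 0, 0], [0, 0, 0], 8.5]
    - [[-0.2, 0, 0], [0, 0, 0], 8.5]
    - [[-0.3, 0, 0], [0, 0, 0], 8.5]
    - [[-0.4, 0, 0], [0, 0, 0], 8.5]
    - [[-0.4, 0, 0], [0, 0, 0], 8.5]
    - [[-0.4, 0, 0], [0, 0, 0], 8.5]
    - [[-0.4, 0, 0], [0, 0, 0], 8.5]
    - [[-0.4, 0, 0], [0, 0, 0], 8.5]

```text
time: 15.52
ee_pos: [0.6606, 0.0656, 0.0685]
tcp_rot: [0.158, -3.137, 0.0]
ft_force: [-5.7, -1.4, 2.1]
width: 0.0852
grasp_force: 2.2
```

```bash
python3 -c "
from h import *
bar();state()"
```

```text
bar [ 63.4 -84. ] ang -0.008 [34.8 56.9] orange [array([  60.2, -101.3]), array([ 59.9, 138.6])]
t15.57 tcp bay [37.4 16.5] z68.4 yaw -0.001 F [-4.  -1.5  2.7] w0.085 q6 -0.00
```

Force now persists at about 5 N, so the bar is in contact with the back wall. I'll back off, lift clear and check.

>>> step_arm:
  series:
    - [[-0.1, 0, 0], [0, 0, 0], 8.5]
    - [[-0.1, 0, 0], [0, 0, 0], 8.5]
    - [[1, 0, 0], [0, 0, 0], 8.5]
    - [[2, 0, 0], [0, 0, 0], 8.5]
    - [[2, 0, -5], [0, 0, 0], 8.5]
    - [[4, 0, -9], [0, 0, 0], 8.5]
    - [[8, 0, -12], [0, 0, 0], 8.5]
    - [[12, 0, -14], [0, 0, 0], 8.5]

```text
time: 16.23
ee_pos: [0.5606, 0.0556, 0.2008]
tcp_rot: [-0.157, 3.132, 0.001]
ft_force: [0.4, 0.1, 1.4]
width: 0.0854
grasp_force: 0.0
```

>>> step_arm:
  series:
    - [[3, 0, 0], [0, 0, 0], 8.5]
    - [[7, 0, 0], [0, 0, 0], 8.5]
    - [[11, 0, 0], [0, 0, 0], 8.5]
    - [[15, 0, 0], [0, 0, 0], 8.5]
    - [[15, 0, 0], [0, 0, 0], 8.5]
    - [[15, 0, 0], [0, 0, 0], 8.5]
    - [[15, 0, 0], [0, 0, 0], 8.5]
    - [[15, 0, 0], [0, 0, 0], 8.5]

```text
time: 16.9
ee_pos: [0.4111, 0.0405, 0.1985]
tcp_rot: [-0.157, 3.135, 0.0]
ft_force: [0.1, -0.1, -0.1]
width: 0.0851
grasp_force: 0.0
```

```bash
python3 -c "
from h import *
c=bar();cv2.imwrite('pics/g.png',cv2.resize(c['img'][110:270,120:360],None,fx=2.5,fy=2.5));state()"
```

```text
bar [64.2 16.5] ang 0.006 [ 37.8 258.8] orange [array([  60.5, -101.6]), array([ 60. , 135.9])]
t16.95 tcp bay [-213.3   16.7] z198.3 yaw -0.001 F [-0.1  1.  -0.4] w0.085 q6 -0.00
```

View pics/g.png

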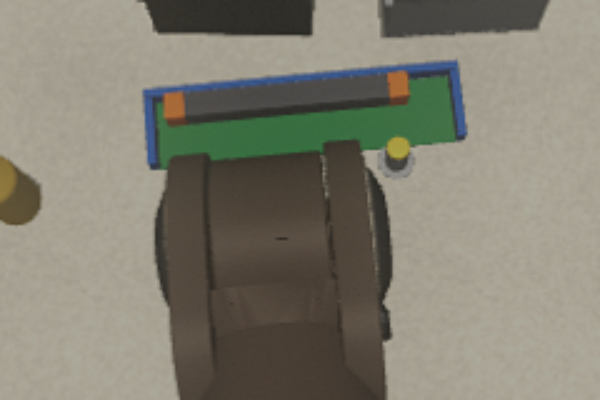

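The bar lies flush along the back wall, with its ends at (175,107) and (398,87). It measures x ≈ 60 mm, y ≈ 17 mm and angle ≈ 0, all within tolerance.

```bash
python3 -c "
from plant import manip
print(manip.hand_in())"
```

```text
the job is handed in; nothing more can be done
None
```

I pushed the bar past the post and into the bay, flush against the back wall (measured x ≈ 60 mm, y ≈ 17 mm, angle ≈ 0), and handed the job in at about 17 s; no verdict came back.

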